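Find the full parts box by its weight and stow it

TASK

Three closed steel boxes that look the same stand in the wooden rack, and only one of them is full. Lift each by its handle, in order from left to right as seen from the robot, clear of the rack to feel its weight; then take the full, clearly heavier one to the hooded storage bay, set it on the board in front of the hood and push it under the hood fully home against the backstop. The two empty boxes must end standing in the places of the rack where they were; do not tip a box over or disturb the cups, sanding block and glue bottle.

Things in the scene. Friction and masses are not known exactly. Their poses are not given: they have to be found in the camera images.
- box_a: closed grey steel box, 100 (x) x 60 (y) x 45 mm; arch handle on the lid: black bar along x, 56 long, 12 wide, 12 high, bar centre 69 mm above the underside (gap of 18 mm under it; total height 75). Origin: centre of the underside, z up. One of three alike, in any order in the rack, long side along the rack's x. Two weigh 0.3-0.4 kg, the full one 0.6-0.8 kg; neither name nor looks tell which
- box_b: closed grey steel box, 100 (x) x 60 (y) x 45 mm; arch handle on the lid: black bar along x, 56 long, 12 wide, 12 high, bar centre 69 mm above the underside (gap of 18 mm under it; total height 75). Origin: centre of the underside, z up. One of three alike, in any order in the rack, long side along the rack's x. Two weigh 0.3-0.4 kg, the full one 0.6-0.8 kg; neither name nor looks tell which
- box_c: closed grey steel box, 100 (x) x 60 (y) x 45 mm; arch handle on the lid: black bar along x, 56 long, 12 wide, 12 high, bar centre 69 mm above the underside (gap of 18 mm under it; total height 75). Origin: centre of the underside, z up. One of three alike, in any order in the rack, long side along the rack's x. Two weigh 0.3-0.4 kg, the full one 0.6-0.8 kg; neither name nor looks tell which
- rack: low fixed wooden rack on the right, 146 (x) x 330 (y) x 20 mm: three shallow places side by side 110 mm apart along its y (+y is left), each 116 x 76 mm inside with a 10 mm thick floor and borders rising 10 mm above the floor. Origin: centre of its underside
- bay_left (a point): centre of the floor of the left place of the rack, 10 mm above the bench, on which a box's underside rests; x points away from the robot, along the box's length
- bay_mid (a point): centre of the floor of the middle place of the rack, 10 mm above the bench, on which a box's underside rests; x points away from the robot, along the box's length
- bay_right (a point): centre of the floor of the right place of the rack, 10 mm above the bench, on which a box's underside rests; x points away from the robot, along the box's length
- hood_bay: fixed plywood storage bay on the left, open to the robot (-x). Origin on the bench under the stowed box's centre. Board 10 mm thick from x -160 to 66 mm, 104 wide; side walls 68 apart from x -30; backstop face at x 50; hood from x -28 to 66, 82 clear above the board, top 98 above the bench; cheeks 25 high flare from the walls to about 100 apart at x -67
- home (a point): on the board of the storage bay, 10 mm above the bench: where the centre of the box's underside is when the box touches the backstop, long side along x (its front end then sticks 22 mm out of the hood). +x is the direction to push
- landing (a point): on the board in front of the hood, 85 mm in front of home (its -x): a box set down here, long side along x, stands clear of the hood with its nose between the cheeks
- cup_small: bystander: small oval bone cup, 53x74x109 mm, standing behind the rack; origin centre of underside
- cup_mid: bystander: oval bone cup, 88x114x108 mm, standing behind the rack; origin centre of underside
- sanding_block: bystander: sanding block, 45x88x26 mm, near the front edge of the bench; origin centre of underside
- glue_bottle: bystander: glue bottle, 33x41x118 mm, at the left edge of the bench; origin centre of underside

How it is judged:
By the outcome, as a careful person would: the job done as asked, in the order asked, and still so for the second after the job is handed in, with the robot touching nothing.
It also fails if it takes over 72 s, if anything falls off the work surface, if the arm or the gripper's body presses on something with over 40 N, if the wrist force passes 120 N, or if a joint passes its speed limit or range.

ROBOT

A 6-joint arm with a two-finger parallel gripper is mounted at the origin on a cart in front of the work surface, level with it; the furniture and walls round the work are solid. World frame = base frame: x ahead of the robot, y to its left, z up, the work surface at z = 0. Lengths are in m, angles in degrees, forces in N, time in s.
With the tool pointing down it reaches from about 0.4 to 0.825 m from the base axis. Payload 7 kg.
Tool frame: the origin (TCP) lies midway between the tips of the shut fingers; the grasp point (between the pads) lies 19 mm behind it; z points along the fingers, y is the line along which they close (so a half turn about z gives the same grasp; the last joint's range is limited). The gripper opens to 88 mm and grips with 3 to 60 N. Pads are 19 mm wide; open, the fingers measure 130 mm over their backs; the gripper's body (78 mm by 193 mm) begins 47 mm behind the grasp point.
Start: joints at [-48.352, 20.546, 0.682, 0, -70.136, -16.507], TCP at [0.287, -0.611, 0.227] pointing down, gripper open.
Joint ranges: [-176.03, 176.03], [-82.01, 121.73], [-58.28, 71.71], [-173.87, 95.51], [-174.79, -0.11], [-173.66, 173.66]. Speed limits (degrees/s): [136.94, 136.94, 172.46, 180, 180, 180].

INTERFACE

Orientations are given as a 3x3 rotation matrix whose columns are the frame's x, y, z axes.
In Python, from rig import robot gives the robot as it stands. Calls block until the motion is done:
- robot.goto(position, orientation): joint-space move of the TCP to a pose.
- robot.servo_line(position, ori=None, speed=0.15): straight line of the TCP; ori=None keeps the orientation; speed is the mean speed in m/s.
- robot.movej(angles): joint-space move.
- robot.move_gripper(opening): opening from 0.0 (shut) to 1.0 (fully open); the grip force is fixed at half the most; returns when the fingers have stopped.
- robot.dwell(seconds).
- robot.ik(position, orientation): joint angles nearest the present ones, or None.
- robot.grab_frame(name): name is "scene" or "top" or "wrist"; returns (picture, depth): 400x640x3 uint8, red, green, blue; 400x640 float32, m along the optical axis (not along the pixel's ray), 0 where there is no reading.
- robot.camera_info(name): a dict with "vfov" (degrees; the focal length in pixels is half the picture's height over the tangent of half this angle, whatever the lens; pixels are square), "cx", "cy" (the principal point, pixels), "view" (4x4, takes a point from world to camera coordinates); the wrist camera has in their place "T_tool_cam" (4x4, takes a point from camera to tool coordinates, whose origin is the TCP and whose axes are the flange's). Camera axes: x right, y down, z forward; pixel columns grow to the right and rows downward; lengths in m; the calibration is good to about 2 mm. The wrist camera is an equidistant fisheye: a pixel r from the principal point sees the ray r / f radians off the axis. A picture is of the moment at which its call begins: read the wrist's pose just before it. camera_info takes no time and is no camera call.
A pose or a line that the arm cannot do raises robot.Unreachable and nothing moves.
- robot.job_done(): hands the job in; it is judged then, once.
Readings, each from a call of its own:
- robot.read_t(): time.
- robot.read_qpos(): joint angles.
- robot.read_qvel(): joint speeds.
- robot.read_effort(): joint torques, N m.
- robot.read_position(): TCP position.
- robot.read_tcp_rot(): TCP orientation.
- robot.read_force(): force on the tool from outside, world axes, zero at the start.
- robot.read_ft_torque(): the same for the moment, N m.
- robot.read_grip_width(): opening from 0.0 (shut) to 1.0 (fully open).
- robot.read_finger_force(): force on a finger pad.
Only numpy, scipy, OpenCV 4.12 (cv2) and the standard library are available. Lean on these libraries where they do the work, as an engineer would, in place of code of your own. Each camera call takes 0.05 s, during which the arm holds its last target. There are 200 camera calls.

## Working session

There is one attempt and no reset: what is moved stays moved. The work goes in short steps, each a Python script; the robot and the scene stay as the last script left them, time stands still between calls to the robot, and variables do not carry over. Pictures are saved under pics/ and viewed, at most 10 in all, crops included, and the job is handed in when it is done.

```bash
ls; mkdir -p pics; python3 - <<'E'
from rig import robot
import cv2, numpy as np
for n in ("scene","top"):
    p,d=robot.grab_frame(n); cv2.imwrite(f"pics/{n}0.png",p[:,:,::-1]); np.save(f"pics/{n}0.npy",d)
    print(n,robot.camera_info(n),(d>0).mean())
print(robot.camera_info("wrist"),robot.read_t(),robot.read_force())
E
```

```text
pics
scene {'vfov': 43.78092381351522, 'cx': 323.5054888700401, 'cy': 206.039271827128, 'view': array([[-0.66872684, -0.74310539,  0.02447016,  0.33169053],
       [-0.32291763,  0.26063594, -0.90983136,  0.22603185],
       [ 0.66972279, -0.6163305 , -0.41425609,  1.01144016],
       [ 0.        ,  0.        ,  0.        ,  1.        ]])} 0.9759921875
top {'vfov': 48.373311703245705, 'cx': 321.96922118924374, 'cy': 198.1622719594513, 'view': array([[-0.02541431, -0.99953702,  0.01672899, -0.04601603],
       [-0.98903814,  0.0227054 , -0.14590415,  0.55186189],
       [ 0.14545676, -0.02025367, -0.98915728,  1.08165464],
       [ 0.        ,  0.        ,  0.        ,  1.        ]])} 0.99608203125
{'vfov': 65.70646984690485, 'cx': 311.49689769216667, 'cy': 202.99121439200778, 'T_tool_cam': array([[ 1.75469641e-04, -9.66103713e-01, -2.58154189e-01,
         7.03864423e-02],
       [ 9.99999922e-01,  7.82103188e-05,  3.87018118e-04,
        -3.96292739e-04],
       [-3.53709319e-04, -2.58154237e-01,  9.66103651e-01,
        -1.57787060e-01],
       [ 0.00000000e+00,  0.00000000e+00,  0.00000000e+00,
         1.00000000e+00]])} 0.1 [0.09830184 0.22981034 0.07533173]
```

View pics/top0.png

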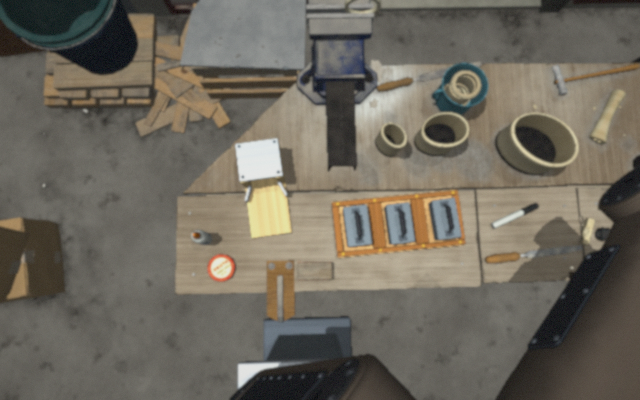

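View pics/scene0.png

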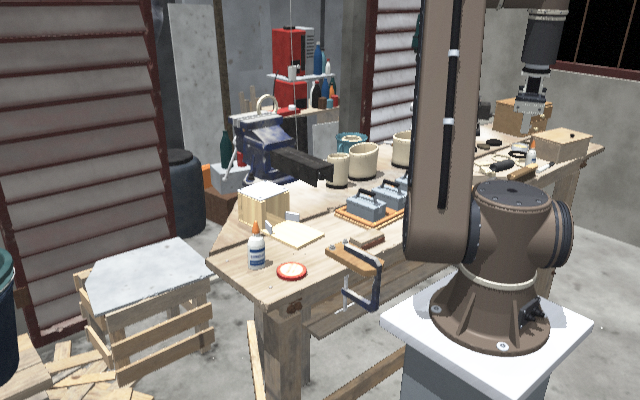

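The top view shows the rack at (398,222) with boxes at (357,226), (400,223) and (444,219). The hood roof is at (259,160), the yellow board at (270,210), the sanding block at (315,270) and the bottle at (200,237). A vise bar at (341,125) sits beside the hood. The scene view agrees. Next, coarse positions.

```bash
cat > h.py <<'E'
from rig import robot
import cv2, numpy as np
def rays(name,uv,T=None):
    """origin and world ray directions of pixels; T = world<-tool for the wrist camera"""
    i=robot.camera_info(name); f=200/np.tan(np.radians(i["vfov"]/2))
    uv=np.atleast_2d(np.asarray(uv,float)); x=(uv-[i["cx"],i["cy"]])/f
    if name=="wrist":
        r=np.linalg.norm(x,axis=1,keepdims=True)+1e-12
        d=np.hstack([x/r*np.sin(r),np.cos(r)]); C=T@i["T_tool_cam"]
    else:
        d=np.hstack([x,np.ones((len(x),1))]); C=np.linalg.inv(i["view"])
    return C[:3,3],d@C[:3,:3].T
def onplane(name,uv,z,T=None):
    o,d=rays(name,uv,T); return o+d*((z-o[2])/d[:,2])[:,None]
def tool():
    T=np.eye(4); T[:3,:3]=robot.read_tcp_rot(); T[:3,3]=robot.read_position(); return T
def down(yaw):
    """tool pointing down, tool y axis at yaw (deg) in world"""
    a=np.radians(yaw); y=np.array([np.cos(a),np.sin(a),0]); z=np.array([0,0,-1.])
    return np.column_stack([np.cross(y,z),y,z])
def snap(tag):
    T=tool(); p,d=robot.grab_frame("wrist"); cv2.imwrite(f"pics/{tag}.png",p[:,:,::-1])
    np.savez(f"pics/{tag}.npz",p=p,d=d,T=T); return p,d,T
E
python3 - <<'E'
from h import *
p=cv2.imread("pics/top0.png"); d=np.load("pics/top0.npy")
o,r=rays("top",[[u,v] for v in range(400) for u in range(640)])
P=(o+r*d.reshape(-1,1)).reshape(400,640,3)
for n,uv in dict(boxL=(348,226),boxM=(391,223),boxR=(435,219),hL=(360,226),hM=(401,223),hR=(447,219),roof=(259,160),roofL=(238,160),roofR=(281,160),board=(270,215),board0=(270,233),cupS=(391,127),sand=(315,270),glue=(197,237),vise=(341,90),bar=(341,110),bar2=(341,160),clamp=(280,290)).items():
    print(n,P[uv[1],uv[0]].round(3),p[uv[1],uv[0]])
hsv=cv2.cvtColor(p,cv2.COLOR_BGR2HSV)
for n,lo,hi,x,z in [("rack",(8,120,80),(17,255,255),(325,180,475,260),.02),("board",(20,60,150),(32,255,255),(235,175,300,245),.01),("roof",(0,0,190),(180,30,255),(225,130,295,190),.098)]:
    m=cv2.inRange(hsv,lo,hi); q=np.zeros_like(m); q[x[1]:x[3],x[0]:x[2]]=m[x[1]:x[3],x[0]:x[2]]
    pts=cv2.findNonZero(q).reshape(-1,2); w=onplane("top",pts,z)[:,:2]
    print(n,len(pts),cv2.minAreaRect((w*1000).astype(np.float32)))
E
```

```text
boxL [ 0.478 -0.122  0.053] [168 160 145]
boxM [ 0.483 -0.229  0.054] [167 159 143]
boxR [ 0.49  -0.338  0.057] [138 130 119]
hL [ 0.474 -0.148  0.089] [67 61 57]
hM [ 0.479 -0.247  0.086] [68 66 60]
hR [ 0.487 -0.36   0.083] [112 107  96]
roof [0.639 0.092 0.096] [230 231 229]
roofL [0.64  0.142 0.099] [219 220 217]
roofR [0.657 0.044 0.018] [114 120 122]
board [0.515 0.075 0.005] [149 214 231]
board0 [0.468 0.075 0.011] [155 218 230]
cupS [ 0.719 -0.234  0.086] [63 75 82]
sand [ 0.372 -0.038  0.027] [131 153 164]
glue [0.457 0.237 0.1  ] [ 46  69 100]
vise [ 0.801 -0.11   0.126] [57 61 61]
bar [ 0.75  -0.109  0.127] [49 52 56]
bar2 [ 0.628 -0.105  0.125] [52 53 54]
clamp [0.326 0.049 0.034] [143 157 163]
rack 2935 ((485.63970947265625, -252.37603759765625), (139.75242614746094, 327.5148620605469), 4.371806621551514)
board 2022 ((530.0960083007812, 90.46626281738281), (144.9473876953125, 167.9022674560547), 89.10563659667969)
roof 1586 ((624.19384765625, 91.90644836425781), (127.89823150634766, 102.55919647216797), 6.654090404510498)
```

```bash
python3 - <<'E'
from h import *
for yaw in (94.4,-85.6):
    print(yaw,[robot.ik(p,down(yaw)) for p in ([.485,-.25,.26],[.53,.09,.26],[.60,.09,.045])])
robot.goto([.485,-.25,.26],down(94.4)); print(robot.read_t())
snap("rack1")
robot.goto([.54,.09,.28],down(94.4)); print(robot.read_t()); snap("bay1"); print(robot.read_qpos(),robot.read_force())
cv2.imwrite("pics/both.png",np.vstack([cv2.imread("pics/rack1.png")[:300,:],cv2.imread("pics/bay1.png")[:300]]))
E
```

```text
94.4 [array([ -6.68960889,   7.14819875, -12.73644628,   0.        ,
       -70.11535498, -78.91039111]), array([  30.54007278,    6.35622361,  -13.65696893,    0.        ,
        -69.98680746, -116.14007278]), array([  26.95980919,   24.04652135,  -20.48945356,    0.        ,
        -45.46402509, -112.55980919])]
-85.6 [array([ -6.68960889,   7.14819875, -12.73644628,   0.        ,
       -70.11535498, 101.08960889]), array([ 30.54007278,   6.35622361, -13.65696893,   0.        ,
       -69.98680746,  63.85992722]), array([ 26.95980919,  24.04652135, -20.48945356,   0.        ,
       -45.46402509,  67.44019081])]
1.625
2.975
[ 2.98633655e+01  6.70649509e+00 -1.06598435e+01  5.24512999e-03
 -7.26505337e+01 -1.15536561e+02] [-0.84175526 -1.23241351  0.83691996]
```

View pics/rack1.png

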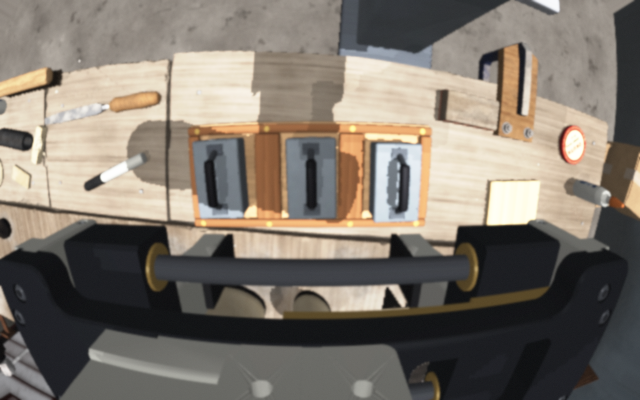

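View pics/bay1.png

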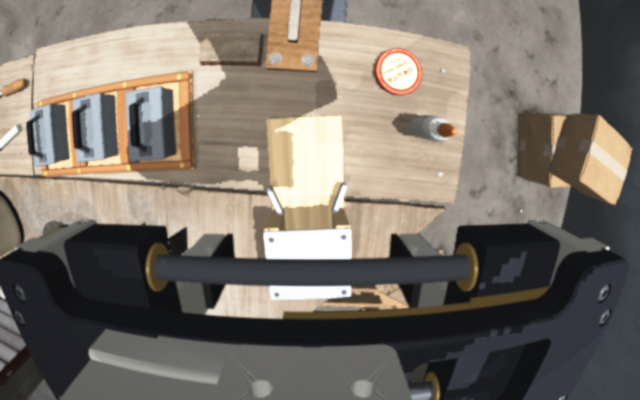

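Rack picture: boxes (right to left in the world) are at (220,180), (310,178) and (397,180), with handles along the columns. Bay picture: the board is at (305,160), cheeks at (275,200) and (340,198), and the roof at (308,263). I'll measure both with depth.

```bash
cat >> h.py <<'E'
def cloud(tag):
    z=np.load(f"pics/{tag}.npz"); i=robot.camera_info("wrist")
    uv=np.array([[u,v] for v in range(400) for u in range(640)],float)
    o,r=rays("wrist",uv,z["T"]); ax=(z["T"]@i["T_tool_cam"])[:3,2]
    P=o+r*(z["d"].reshape(-1)/(r@ax))[:,None]; P[z["d"].reshape(-1)<=0]=np.nan
    return P.reshape(400,640,3),z["p"],z["T"]
def rect(w):
    w=np.asarray(w)[:,:2]*1000
    (c,s,a)=cv2.minAreaRect(w.astype(np.float32)); 
    if a>45: a-=90; s=s[::-1]
    return np.round(c,1),np.round(s,1),round(a,2)
E
python3 - <<'E'
from h import *
P,p,T=cloud("rack1"); hsv=cv2.cvtColor(p,cv2.COLOR_RGB2HSV)
x,y,z=P[...,0],P[...,1],P[...,2]
inr=(x>.39)&(x<.58)&(y<-.06)&(y>-.44)
print(np.nanpercentile(z[inr],[1,10,30,50,70,90,99]).round(3))
for n,(a,b) in dict(R=(190,250),M=(280,345),L=(370,430)).items():
    s=np.zeros((400,640),bool); s[128:225,a:b]=True
    h=s&(z>.07)&(z<.1); l=s&(z>.042)&(z<.064)
    print(n,"handle",h.sum(),rect(P[h]),np.median(z[h]).round(4),"lid",rect(P[l]),np.median(z[l]).round(4))
    # colour: lid + handle grey/dark on planes
    m=cv2.inRange(hsv,(0,0,0),(180,255,75))&(s*255).astype(np.uint8)
    k,lab,st,ce=cv2.connectedComponentsWithStats(m); j=1+np.argmax(st[1:,4]); vu=np.argwhere(lab==j)[:,::-1]
    print("  dark",st[j],rect(onplane("wrist",vu,.085,T)))
m=cv2.inRange(hsv,(5,130,90),(18,255,255)); q=np.zeros_like(m); q[115:240,180:440]=m[115:240,180:440]
q=cv2.morphologyEx(q,cv2.MORPH_OPEN,np.ones((3,3))); print("rack",rect(onplane("wrist",cv2.findNonZero(q).reshape(-1,2),.02,T)))
P,p,T=cloud("bay1"); hsv=cv2.cvtColor(p,cv2.COLOR_RGB2HSV)
print("z board",P[150,305],"roof",P[245,308])
for n,lo,hi,bx,zz in [("board",(18,50,150),(32,255,255),(260,110,350,190),.01),("roof",(0,0,170),(180,25,255),(255,225,360,300),.098)]:
    m=cv2.inRange(hsv,lo,hi); q=np.zeros_like(m); q[bx[1]:bx[3],bx[0]:bx[2]]=m[bx[1]:bx[3],bx[0]:bx[2]]; q=cv2.morphologyEx(q,cv2.MORPH_OPEN,np.ones((3,3)))
    vu=cv2.findNonZero(q).reshape(-1,2); w=onplane("wrist",vu,zz,T); print(n,rect(w),w.min(0),w.max(0))
    e=[]
    for r in range(bx[1],bx[3],6):
        c=vu[vu[:,1]==r,0]
        if len(c)>20:
            w=onplane("wrist",[[c.min(),r],[c.max(),r]],zz,T); e.append([w[:,0].mean(),w[0,1],w[1,1]])
    e=np.array(e); print(e.round(4).tolist())
E
```

```text
[-0.002  0.01   0.267  0.349  0.365  0.369  0.377]
R handle 522 (array([ 490.2, -366.9]), array([61.3, 11.7]), 6.46) 0.0835 lid (array([ 490.8, -367.2]), array([100.8,  60.3]), 6.5) 0.0546
  dark [204 150  19  59 572] (array([ 484.9, -363.9]), array([67. , 17.6]), 6.54)
M handle 552 (array([ 482.4, -252. ]), array([63.7, 11.2]), 4.52) 0.0839 lid (array([ 482.8, -251.9]), array([101.4,  60.4]), 5.29) 0.0546
  dark [304 145  14  66 682] (array([ 475.6, -252.8]), array([72.4, 13.9]), 4.61)
L handle 527 (array([ 478.4, -145.4]), array([63.6, 13.2]), 6.35) 0.0837 lid (array([ 478.8, -145.7]), array([101.5,  61.1]), 5.75) 0.0546
  dark [395 156  14  57 378] (array([ 474.1, -149.7]), array([64.5, 13.7]), 5.57)
rack (array([ 485.2, -256.4]), array([137.6, 322.8]), 4.8)
z board [0.50920266 0.07706678 0.00919205] roof [0.61242003 0.08979192 0.09749474]
board (array([514.4,  75.1]), array([103.2, 100.3]), 6.24) [0.46442625 0.02054731 0.01      ] [0.56466345 0.12979606 0.01      ]
[[0.4728, 0.0206, 0.0551], [0.4893, 0.0231, 0.0576], [0.4977, 0.0236, 0.0568], [0.506, 0.024, 0.0588], [0.5142, 0.0273, 0.0593], [0.5227, 0.0264, 0.0599], [0.531, 0.0282, 0.0618], [0.5395, 0.0301, 0.061], [0.548, 0.0305, 0.0615], [0.554, 0.0309, 0.1295]]
roof (array([640. ,  92.3]), array([ 95.6, 104.9]), 6.81) [0.58732588 0.03576485 0.098     ] [0.6924015  0.14936962 0.098     ]
[[0.5947, 0.0405, 0.1388], [0.6024, 0.0359, 0.1397], [0.61, 0.0373, 0.1406], [0.6178, 0.0387, 0.1415], [0.6257, 0.0389, 0.1425], [0.6763, 0.0448, 0.149], [0.6857, 0.0463, 0.1372]]
```

```bash
python3 - <<'E'
import cv2,numpy as np
a=cv2.imread("pics/rack1.png")[115:235,180:440]; b=cv2.imread("pics/bay1.png")[105:305,240:370]
a=cv2.resize(a,None,fx=3,fy=3,interpolation=2);b=cv2.resize(b,(234,360),interpolation=2)
cv2.imwrite("pics/crop.png",a)
E
```

```text
(no output)
```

View pics/crop.png

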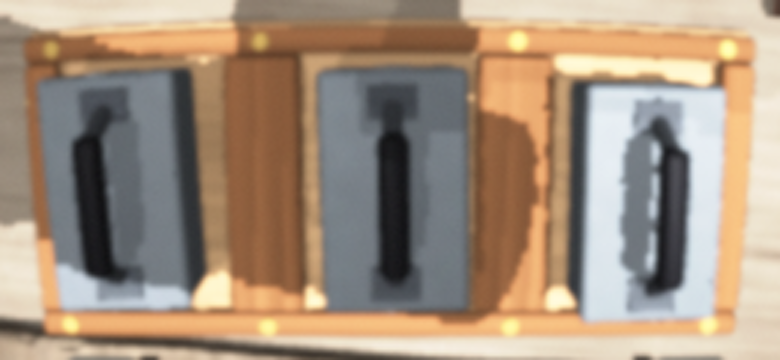

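```bash
cat >> h.py <<'E'
def weigh(x,y,yaw,z=.060):
    R=down(90+yaw); robot.goto([x,y,.15],R); robot.move_gripper(.5); robot.servo_line([x,y,z],speed=.15)
    robot.dwell(.2); f0=robot.read_force(); robot.move_gripper(0); g=robot.read_grip_width()
    robot.servo_line([x,y,z+.065],speed=.1); robot.dwell(.4)
    F=[]; 
    for _ in range(5): F.append(robot.read_force()); robot.dwell(.04)
    print("t",robot.read_t(),"grip",g,robot.read_grip_width(),"f0",np.round(f0,2),"lifted",np.mean(F,0).round(2),"kg",((f0[2]-np.mean(F,0)[2])/9.81).round(3),"M",robot.read_ft_torque().round(2))
def putback(x,y,z=.060):
    robot.servo_line([x,y,z+.001],speed=.1); robot.dwell(.2); print("down",robot.read_force().round(2))
    robot.move_gripper(.5); robot.servo_line([x,y,.15],speed=.2)
E
python3 - <<'E'
from h import *
P,p,T=cloud("bay1"); x,y,z=P[...,0],P[...,1],P[...,2]
s=np.zeros((400,640),bool); s[105:310,250:365]=True
r=s&(z>.088)&(z<.108)&(y>.02)&(y<.16)&(x>.55); print("roof",r.sum(),rect(P[r]))
b=s&(z>.006)&(z<.016)&(x<.55)&(x>.44)
b=cv2.morphologyEx(b.astype(np.uint8),cv2.MORPH_OPEN,np.ones((5,5)))>0
print("board",b.sum(),rect(P[b]))
for v in range(120,186,10):
    c=np.where(b[v])[0]; print(v,P[v,c.min()].round(4),P[v,c.max()].round(4),(c.min(),c.max()))
weigh(.4786,-.1455,6); snap("liftL")
E
```

```text
roof 3609 (array([639.9,  92. ]), array([ 97. , 104.5]), 6.36)
board 4647 (array([508.6,  76.7]), array([ 92.9, 104.5]), 6.76)
120 [0.471  0.0202 0.0079] [0.4636 0.1233 0.0077] (np.int64(266), np.int64(341))
130 [0.4848 0.0227 0.0096] [0.4774 0.1243 0.0092] (np.int64(267), np.int64(341))
140 [0.4989 0.0231 0.0065] [0.4912 0.127  0.0081] (np.int64(267), np.int64(342))
150 [0.5125 0.0258 0.0103] [0.5052 0.1283 0.0077] (np.int64(268), np.int64(342))
160 [0.5265 0.0279 0.0101] [0.5191 0.1295 0.0091] (np.int64(269), np.int64(342))
170 [0.5411 0.0283 0.0072] [0.5332 0.1309 0.0086] (np.int64(269), np.int64(342))
180 [0.5497 0.0997 0.0102] [0.5471 0.132  0.0109] (np.int64(319), np.int64(342))
t 7.975 grip 0.13460346142982008 0.13461437650141322 f0 [-0.25 -0.4   0.55] lifted [-0.08  0.26 -7.81] kg 0.852 M [-0.05  0.02  0.03]
```

View pics/liftL.png

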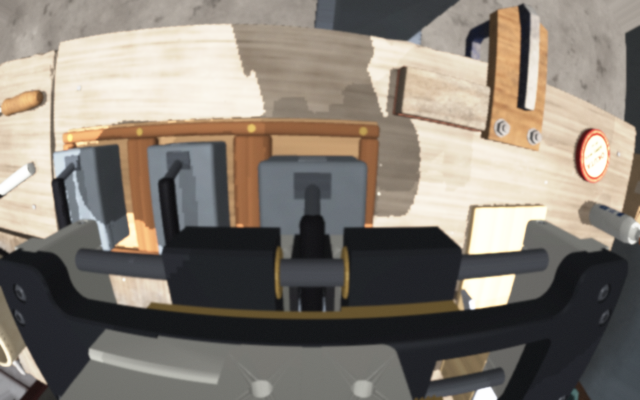

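The crop confirmed the three handles. The lift picture shows the left box level and held at (312,200), clear of the rack. It weighs about 0.8 kg, so it is probably the full one. I'll put it back and weigh the other two for the order asked.

```bash
python3 - <<'E'
from h import *
putback(.4786,-.1455)
weigh(.4826,-.2520,5); putback(.4826,-.2520)
weigh(.4905,-.3670,6.5); putback(.4905,-.3670)
robot.goto([.485,-.25,.26],down(95)); snap("rack2"); print(robot.read_t())
P,p,T=cloud("rack2"); z=P[...,2]
for n,(a,b) in dict(R=(190,250),M=(280,345),L=(370,430)).items():
    s=np.zeros((400,640),bool); s[128:225,a:b]=True
    h=s&(z>.07)&(z<.1); l=s&(z>.042)&(z<.064)
    print(n,rect(P[h]),rect(P[l]),np.median(z[l]).round(4))
E
```

```text
down [ 0.42 -0.34 -7.02]
t 14.0667 grip 0.13601986952485443 0.13724304410976032 f0 [-0.47 -0.04  0.12] lifted [ 0.24  0.41 -3.74] kg 0.394 M [ 0.02 -0.03 -0.01]
down [ 0.03 -0.09 -3.99]
t 20.1333 grip 0.13296782504637297 0.13274331844549342 f0 [-0.54  0.75  0.05] lifted [ 0.03 -0.16 -3.23] kg 0.334 M [-0.02  0.01  0.01]
down [ 0.02  0.23 -3.98]
23.2
R (array([ 491.1, -366.9]), array([62.9, 12.7]), 6.92) (array([ 490.8, -367.1]), array([100.6,  60.5]), 6.36) 0.0546
M (array([ 482.4, -252. ]), array([62.2, 11. ]), 4.85) (array([ 482.3, -252.4]), array([100.4,  60.5]), 5.22) 0.0546
L (array([ 477.9, -146.8]), array([62.6, 12.4]), 5.59) (array([ 479. , -146.5]), array([101.1,  60.3]), 5.56) 0.0546
```

```bash
python3 - <<'E'
from h import *
a=np.radians(6.6); X=np.array([np.cos(a),np.sin(a),0]); H=np.array([.621,.090,0]); L=H-.085*X
x,y=.4785,-.1467; R=down(95.6)
robot.goto([x,y,.15],R); robot.servo_line([x,y,.060]); robot.move_gripper(0); print(robot.read_grip_width())
robot.servo_line([x,y,.16],speed=.12)
R=down(96.6)
robot.servo_line(L+[0,0,.16],R,speed=.15); print("above",robot.read_t(),robot.read_force().round(2))
robot.servo_line(L+[0,0,.061],speed=.08); robot.dwell(.2); print("set",robot.read_force().round(2))
robot.move_gripper(.5); robot.servo_line(L+[0,0,.16],speed=.2)
robot.servo_line(L-.06*X+[0,0,.24],speed=.25); robot.dwell(.2); snap("set1"); print(robot.read_t())
P,p,T=cloud("set1"); z=P[...,2]
h=(abs(P[...,:2]-L[:2]).max(-1)<.09)
for lo,hi in ((.07,.0865),(.045,.064)):
    q=cv2.morphologyEx((h&(z>lo)&(z<hi)).astype(np.uint8),cv2.MORPH_OPEN,np.ones((3,3)))>0; print(rect(P[q]))
print(L)
E
```

```text
0.1389885867921048
above 27.9167 [-0.68 -0.61 -7.46]
set [ 0.43  0.16 -7.04]
31.6917
(array([550.4,  81.1]), array([ 89.3, 102.1]), 6.68)
(array([527. ,  78.8]), array([79.6, 60.9]), 6.65)
[0.53656331 0.08023034 0.        ]
```

View pics/set1.png

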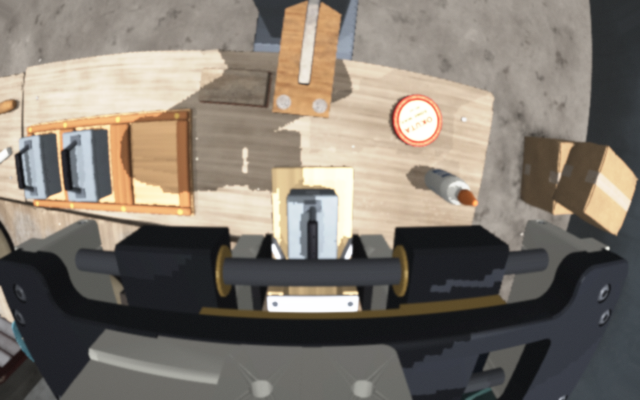

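The box stands straight at (312,222) on the board, nose between the cheeks and lateral error under 2 mm. Now I'll push it.

```bash
python3 - <<'E'
from h import *
a=np.radians(6.6); X=np.array([np.cos(a),np.sin(a),0]); H=np.array([.621,.090,0]); L=H-.085*X; Z=np.array([0,0,.045])
R=down(96.6)
robot.move_gripper(.25); robot.goto(L-.095*X+[0,0,.14],R); robot.servo_line(L-.095*X+Z,speed=.15); robot.dwell(.2); f0=robot.read_force()
log=[]
def st(): 
    f=robot.read_force()-f0; log.append([round((robot.read_position()-H)@X*1000,1)]+f.round(1).tolist()); return -f@X
for s in np.r_[np.arange(-.170,-.066,.008),np.arange(-.066,-.045,.002)]:
    robot.servo_line(H+s*X+Z,speed=.06 if s<-.067 else .02)
    if st()>14: break
robot.dwell(.2); st(); print(*log,sep="\n"); print(robot.read_t())
E
```

```text
[np.float64(-169.4), -0.3, 0.1, -0.1]
[np.float64(-161.6), -1.2, 0.2, -0.3]
[np.float64(-153.6), -0.7, 0.5, -0.1]
[np.float64(-145.6), -1.3, 0.9, 0.8]
[np.float64(-138.8), -2.6, -1.4, -0.4]
[np.float64(-130.4), -3.0, -1.5, -1.9]
[np.float64(-121.9), -2.0, -0.3, -1.0]
[np.float64(-113.8), -2.2, -1.1, -1.0]
[np.float64(-105.8), -2.0, -0.9, -0.4]
[np.float64(-97.8), -2.3, -1.0, -1.2]
[np.float64(-89.8), -3.0, -1.5, -0.6]
[np.float64(-81.8), -2.2, -1.1, -0.8]
[np.float64(-73.8), -1.3, -1.0, -1.1]
[np.float64(-66.9), -6.5, -0.5, 2.0]
[np.float64(-65.2), -7.0, -0.4, 2.4]
[np.float64(-63.2), -6.2, -0.8, 2.4]
[np.float64(-61.2), -6.6, -0.9, 4.0]
[np.float64(-59.4), -7.7, -1.3, 4.4]
[np.float64(-59.3), -14.1, 0.3, 8.1]
[np.float64(-59.2), -21.5, 1.5, 14.4]
[np.float64(-59.2), -21.2, 1.7, 14.5]
39.7667
```

```bash
python3 - <<'E'
from h import *
a=np.radians(6.6); X=np.array([np.cos(a),np.sin(a),0]); H=np.array([.621,.090,0])
R=down(96.6)
robot.servo_line(H-.075*X+[0,0,.045],speed=.05); robot.dwell(.1); print(robot.read_force().round(1))
robot.servo_line(H-.12*X+[0,0,.045],speed=.1)
robot.servo_line(H-.12*X+[0,0,.20],speed=.25); robot.goto(H-.20*X+[0,0,.22],R); robot.dwell(.2); snap("home1"); print(robot.read_t())
P,p,T=cloud("home1"); z=P[...,2]; Y=np.array([-X[1],X[0],0])
q=(P-H)@np.column_stack([X,Y]); u,v=q[...,0],q[...,1]
l=(z>.045)&(z<.064)&(u>-.1)&(u<-.01)&(abs(v)<.045)
l=cv2.morphologyEx(l.astype(np.uint8),cv2.MORPH_OPEN,np.ones((3,3)))>0
print("lid z",np.median(z[l]),rect(P[l]))
for c in range(-24,25,8):
    k=l&(abs(v-c/1000)<.003); print(c,"front u",np.round(np.nanmin(u[k])*1000,1) if k.any() else None)
r=(z>.09)&(z<.106)&(u>-.06)&(u<.02)&(abs(v)<.05); print("hood front",np.nanpercentile(u[r],[1,3])*1000)
cv2.imwrite("pics/home1c.png",cv2.resize(cv2.imread("pics/home1.png")[110:260,230:400],None,fx=3.5,fy=3.5,interpolation=2))
E
```

```text
[ 0.6 -0.6  0.1]
42.475
lid z 0.05142651505945772 (array([573.2,  83.6]), array([ 5.9, 59.3]), 5.73)
-24 front u -50.1
-16 front u -50.5
-8 front u -50.8
0 front u -50.4
8 front u -50.1
16 front u -50.9
24 front u -50.8
hood front nan
  return np.nanmean(a, axis, out=out, keepdims=keepdims)
```

View pics/home1c.png

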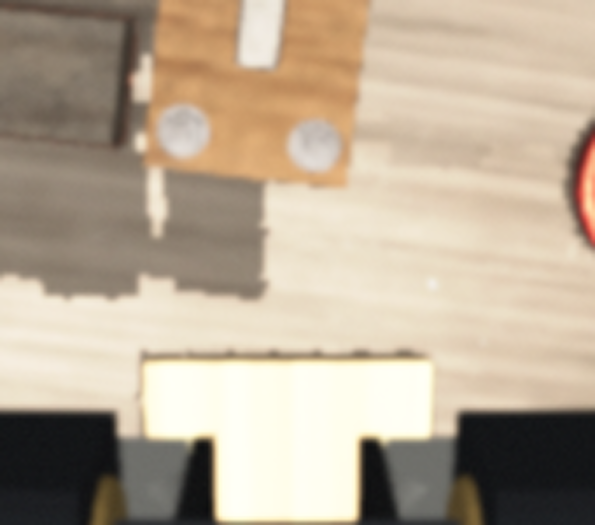

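The fingers hide the hood in this crop, but depth puts the box's front edge at -50.5 mm, straight across. One clearer check relative to the hood itself.

```bash
python3 - <<'E'
from h import *
a=np.radians(6.6); X=np.array([np.cos(a),np.sin(a),0]); H=np.array([.621,.090,0]); Y=np.array([-X[1],X[0],0])
robot.move_gripper(1.0); robot.goto(H-.085*X+[0,0,.29],down(96.6)); robot.dwell(.2); snap("home2"); print(robot.read_t())
P,p,T=cloud("home2"); z=P[...,2]
q=(P-H)@np.column_stack([X,Y]); u,v=q[...,0],q[...,1]
for c in range(-24,25,8):
    k=abs(v-c/1000)<.003
    l=k&(z>.047)&(z<.062)&(u>-.1)&(u<-.02); r=k&(z>.092)&(z<.104)&(u>-.06)&(u<.05)
    print(c,[np.round(np.nanmin(u[m])*1000,1) if m.any() else None for m in (l,r)])
cv2.imwrite("pics/home2c.png",cv2.resize(cv2.imread("pics/home2.png")[100:310,230:400],None,fx=2.8,fy=2.8,interpolation=2))
E
```

```text
44.5
-24 [np.float64(-50.4), np.float64(-27.3)]
-16 [np.float64(-50.4), np.float64(-27.3)]
-8 [np.float64(-50.4), np.float64(-27.6)]
0 [np.float64(-50.7), np.float64(-27.4)]
8 [np.float64(-50.2), np.float64(-27.4)]
16 [np.float64(-50.7), np.float64(-27.5)]
24 [np.float64(-50.6), np.float64(-27.5)]
```

View pics/home2c.png

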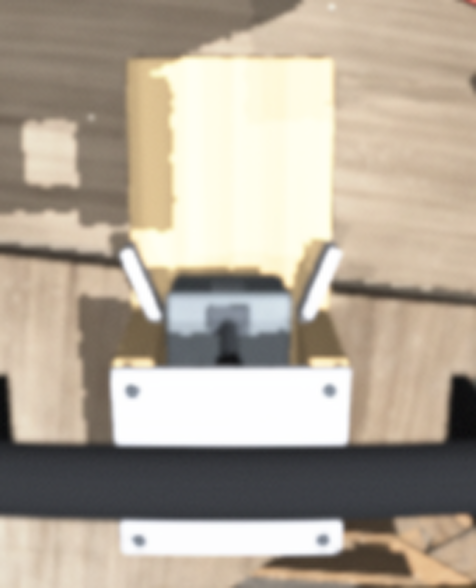

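The box protrudes 23.0 mm, where 22 is expected, and stands straight between the cheeks. During the push, force rose from TCP -67 mm on with a vertical part. That is where the gripper body would reach the hood edge, so I'll press once more with the tool leaned back, clear of the hood.

```bash
python3 - <<'E'
from h import *
a=np.radians(6.6); X=np.array([np.cos(a),np.sin(a),0]); H=np.array([.621,.090,0]); Y=np.array([-X[1],X[0],0]); t=np.radians(20)
z=np.sin(t)*X-np.array([0,0,np.cos(t)]); R=np.column_stack([np.cross(Y,z),Y,z]); Z=np.array([0,0,.040])
robot.move_gripper(.15); robot.goto(H-.10*X+[0,0,.16],R); robot.servo_line(H-.085*X+Z,speed=.15); robot.dwell(.2); f0=robot.read_force(); log=[]
for s in np.r_[-.072,np.arange(-.066,-.048,.0015)]:
    robot.servo_line(H+s*X+Z,speed=.03); robot.dwell(.1); f=robot.read_force()-f0
    q=robot.read_position(); log.append([round((q-H)@X*1000,1),round(q[2]*1000,1)]+f.round(1).tolist())
    if -f@X>16: break
print(*log,sep="\n")
robot.servo_line(H-.10*X+Z,speed=.1); robot.servo_line(H-.12*X+[0,0,.18],speed=.25)
robot.move_gripper(1.0); robot.goto(H-.085*X+[0,0,.29],down(96.6)); robot.dwell(.2); snap("home3"); print(robot.read_t())
P,p,T=cloud("home3"); z=P[...,2]; q=(P-H)@np.column_stack([X,Y]); u,v=q[...,0],q[...,1]
for c in range(-24,25,12):
    k=abs(v-c/1000)<.003
    l=k&(z>.047)&(z<.062)&(u>-.1)&(u<-.02); r=k&(z>.092)&(z<.104)&(u>-.06)&(u<.05)
    print(c,[np.round(np.nanmin(u[m])*1000,1) if m.any() else None for m in (l,r)])
E
```

```text
Traceback (most recent call last):
rig.Unreachable: the arm cannot follow that straight line within its joint ranges
```

```bash
python3 - <<'E'
from h import *
a=np.radians(6.6); X=np.array([np.cos(a),np.sin(a),0]); H=np.array([.621,.090,0]); Y=np.array([-X[1],X[0],0])
Z=np.array([0,0,.043])
for deg in (16,12):
    t=np.radians(deg); z=np.sin(t)*X-np.array([0,0,np.cos(t)]); R=np.column_stack([np.cross(Y,z),Y,z])
    if robot.ik(H-.08*X+Z,R) is None or robot.ik(H-.09*X+Z,R) is None: continue
    try:
        robot.goto(H-.095*X+[0,0,.15],R); robot.servo_line(H-.08*X+Z,speed=.15); break
    except robot.Unreachable: print("no",deg)
else: raise SystemExit("none")
print(deg,robot.read_qpos().round(1)); robot.dwell(.2); f0=robot.read_force(); log=[]
for s in np.r_[-.072,np.arange(-.066,-.048,.0015)]:
    robot.servo_line(H+s*X+Z,speed=.03); robot.dwell(.1); f=robot.read_force()-f0
    q=robot.read_position(); log.append([round((q-H)@X*1000,1),round(q[2]*1000,1)]+f.round(1).tolist())
    if -f@X>16: break
print(*log,sep="\n")
robot.servo_line(H-.08*X+Z,speed=.1); robot.servo_line(H-.095*X+[0,0,.15],speed=.25)
robot.goto(H-.085*X+[0,0,.29],down(96.6)); robot.move_gripper(1.0); robot.dwell(.2); snap("home3"); print(robot.read_t())
P,p,T=cloud("home3"); z=P[...,2]; q=(P-H)@np.column_stack([X,Y]); u,v=q[...,0],q[...,1]
for c in range(-24,25,12):
    k=abs(v-c/1000)<.003
    l=k&(z>.047)&(z<.062)&(u>-.1)&(u<-.02); r=k&(z>.092)&(z<.104)&(u>-.06)&(u<.05)
    print(c,[np.round(np.nanmin(u[m])*1000,1) if m.any() else None for m in (l,r)])
E
```

```text
16 [  29.7   12.2  -54.1   35.   -10.9 -146.8]
[np.float64(-72.1), np.float64(42.9), 1.0, -0.2, 0.5]
[np.float64(-66.0), np.float64(42.9), 1.0, 0.1, -1.1]
[np.float64(-64.5), np.float64(43.0), -0.2, 0.4, 0.1]
[np.float64(-63.0), np.float64(43.0), -0.0, 0.0, 0.3]
[np.float64(-61.5), np.float64(43.0), 0.1, -0.2, -0.3]
[np.float64(-60.0), np.float64(43.0), 0.2, 0.5, 0.0]
[np.float64(-58.5), np.float64(43.0), 0.5, -0.6, 0.7]
[np.float64(-57.4), np.float64(42.8), -3.5, 0.8, 2.1]
[np.float64(-57.2), np.float64(42.5), -12.1, 1.9, 8.5]
[np.float64(-57.1), np.float64(42.2), -22.4, 4.6, 15.4]
55.4417
-24 [np.float64(-49.7), np.float64(-27.2)]
-12 [np.float64(-49.7), np.float64(-27.2)]
0 [np.float64(-50.4), np.float64(-27.0)]
12 [np.float64(-49.9), np.float64(-27.1)]
24 [np.float64(-50.1), np.float64(-27.2)]
```

```bash
python3 -c "
from rig import robot
print(robot.read_force(),robot.read_t()); print(robot.job_done())"
```

```text
[-0.00697307  0.23083947 -0.20635523] 55.4417
the job is handed in; nothing more can be done
None
```

The left box was the full one (about 0.8 kg, against roughly 0.39 and 0.33 kg); it now stands hard against the backstop under the hood, the two empty boxes are back in their own places in the rack, and the job was handed in at 55.4 s of the 72 s allowed.

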